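Dip the drinks machine's water module

TASK

Push the water module's service door shut until it clicks home on its catch, then take the gauge rod from its wooden rest and put it into the slanted guide tube until its collar stops against the rim. Draw it right out again and finish while holding it in the gripper, still and level, about 20 cm above the table with its tip over the middle of the paper plate, so that it can be read; do not put it down or let it go. Leave everything else on the table where it is.

Things in the scene. Friction and masses are not known exactly. Their poses are not given: they have to be found in the camera images.
- door (a joint): Service door in the side of the low black water module (rad): 0 = shut, seated on its catch; positive = open (starts 0.5 to 0.85). A sprung ball catch resists from about 0.09 down to 0.04 rad (about 4 N at the free edge), then snaps the door to 0 and holds it; elsewhere the hinge turns with slight friction and stays where it is left.
- door_hinge (a point): On the door's vertical hinge axis (mid-thickness, at the edge farthest from the robot), 62 mm above the table. Axes turn with the door: x along it from free edge to hinge, y outward normal of its outer face. The door: grey panel 130 mm wide, 10 mm thick, 14 to 110 mm above the table; an upright steel finger lip, 8 mm wide, 12 mm proud, is at the free edge.
- door_push (a point): A good point to push: on the outer face of the door, 100 mm from the hinge axis, 84 mm above the table. Axes as door_hinge: y is the outward normal (push along -y); as the door shuts it moves on an arc about the hinge.
- cabinet: The water module, fixed: black box with a grey top, 200 mm (its x) by 180 mm (its y) by 120 mm tall, origin at the centre of its underside. The door is on its +y side. The slanted guide tube stands on its top.
- tube: The aluminium guide tube on top of the water module, fixed to it. Origin: centre of its open mouth, 200 mm above the table; z along the axis OUT of the mouth, rising at 35 degrees above level, away from the robot (towards the module's +x). Bore 16 mm, flaring over the last 12 mm to 28 mm at the mouth; rim 36 mm, tube 24 mm outside. The rod goes in up to its collar.
- rod: Gauge rod, loose, level in its wooden rest: black square handle 16 x 16 x 80 mm, steel collar disc 34 mm across, 8 thick, then steel rod 10 mm thick, 105 mm long, tip tapered. Origin on the axis at the collar's stop face (towards the tip), x along the axis to the tip; handle at x = -88 to -8 mm, good grip at -45 mm, centre of mass near -5 mm. Axis 45 mm above the table in the rest. 60 to 130 g.
- rod_tip (a point): The tip of the gauge rod, at x = 105 mm of the rod.
- rest: Wooden rest of the gauge rod, fixed: base 170 x 60 x 12 mm, two notched uprights up to 51 mm tall, 44 mm wide, 10 mm thick, under the handle's end (x = -78 mm) and under the rod (x = +60 mm). Origin on the table below the rod's origin, x towards the tip.
- plate: White round paper plate, 180 mm across, 13 mm high, fixed on the table; origin at the centre of its underside.
- mug: Bystander, loose: white mug 76 mm wide, 85 mm tall; origin at the centre of its underside. Leave alone.
- paint_pot_a: Bystander, loose: small red paint jar 44 mm wide, 50 mm tall; origin at the centre of its underside. Leave alone.
- paint_pot_b: Bystander, loose: small black paint jar 44 mm wide, 50 mm tall; origin at the centre of its underside. Leave alone.
- glue: Bystander, loose: white glue bottle 30 mm wide, 75 mm tall; origin at the centre of its underside. Leave alone.
- brush: Bystander, loose: paint brush 170 mm long, lying; origin at the centre of its underside at the start. Leave alone.
- ladybird: Bystander, loose: red ladybird ornament 52 mm wide, 36 mm high; origin at the centre of its underside. Leave alone.
- bead_tray: Bystander, loose: clear bead tray 100 x 70 x 25 mm; origin at the centre of its underside. Leave alone.
Things that resemble listed ones, but are neither listed nor needed, are in the scene too. Leave any orange or pink look-alike of the rod alone.

How it is judged:
On the way, in this order (a step that is already met when the one before it is completed fails the run):
1. the service door is shut and seated on its catch (value of joint door below 0.012 rad), for 0.2 s.
2. the gauge rod is in the guide tube with its collar against the rim, door still shut (value of joint door below 0.015 rad and z of rod in the frame of tube below 0.004 m and distance between rod and tube below 0.008 m and angle between the x axis of rod and the z axis of tube, either way round below 0.09 rad and z of rod_tip in the frame of tube below -0.09 m), for 0.1 s.
3. the gauge rod is drawn right out of the tube (z of rod_tip in the frame of tube above 0.01 m), for 0.1 s.
At the end, for the whole second after the job is handed in: Door shut (under 0.015 rad); the rod has been home in the tube (collar within 4 mm of the rim) and drawn out; now held by the fingers alone, still, level within 8 degrees, tip within 60 mm of the plate's centre seen from above, 130 to 300 mm up; no bystander moved over 40 mm (value of joint door below 0.015 rad and contact force between the fingers and rod above 0.5 N and angle between rod's own x axis and vertical between 1.4308 and 1.7108 rad and horizontal distance between rod_tip and plate below 0.06 m and height (world z) of rod_tip between 0.13 and 0.3 m and contact force between rod and cabinet below 0.1 N and contact force between rod and plate below 0.1 N and contact force between rod and rest below 0.1 N and linear speed of rod below 0.03 m/s and angular speed of rod below 0.2 rad/s); the arm keeps its last pose, push and grip.
It fails at once if a bystander is pushed more than 40 mm (distance of any of mug, paint_pot_a, paint_pot_b, glue, brush, ladybird, bead_tray from where it was at the start of the episode above 0.04 m).
It also fails if it takes over 72 s, if anything falls off the work surface, if the arm or the gripper's body presses on something with over 40 N, if the wrist force passes 120 N, or if a joint passes its speed limit or range.

ROBOT

A 6-joint arm with a two-finger parallel gripper is mounted at the origin on the work surface. World frame = base frame: x ahead of the robot, y to its left, z up, the work surface at z = 0. Lengths are in m, angles in rad, forces in N, time in s.
With the tool pointing down it reaches from about 0.325 to 0.9 m from the base axis. Payload 6.1 kg.
Tool frame: the origin (TCP) lies at the very end of the fingers, on their centre line; the grasp point (between the pads) lies 19 mm behind it (arm.grasp_offset is the distance from the TCP to the grasp point, in m); z points along the fingers, y is the direction in which the jaws open and shut (so a half turn about z gives the same grasp; the last joint's range is limited). The gripper opens to 87 mm and grips with 3 to 60 N. Pads are 19 mm wide; open, the fingers measure 117 mm over their backs; the gripper's body (75 mm by 190 mm) begins 51 mm behind the grasp point.
Start: joints at [-1.314, 0.22, 1.526, -0, 1.395, -0.126], TCP at [0.233, -0.58, 0.223] pointing down, gripper open.
Joint ranges: [-2.98, 2.98], [-0.91, 2.08], [0.09, 2.57], [-1.24, 4.39], [0.2, 2.65], [-2.68, 2.68]. Speed limits (rad/s): [2.57, 2.57, 3.01, 3.14, 3.14, 3.14].

INTERFACE

Orientations are given as a rotation vector (axis times angle).
In Python, from workcell import arm, camera, ticket gives the robot as it stands. The module is installed in compiled form; this text tells all that it offers.
- The arm moves only by the tool drive_tool, never from a script. Its argument "steps" is a list of rows, each a list of 5 numbers: the shift along the tool's x, y, z in units of 50 mm (1.0 is 50 mm), then the turn about the tool's z in units of 5 degrees (1.0 is 5 degrees), then the finger opening in mm, from 0 to 87. A call has 1 to 10 rows; each row shifts and turns the commanded pose from where the row before left it, along the tool's axes as they then stand; what a row does not reach is not made up. A row lasts 1/10 s, in which the tool goes at most 50 mm and 8.59 degrees, less where a joint would pass 70% of its speed; a pose out of reach is approached as far as the arm can. A call is refused whole if a number of a shift passes 1 or a number of a turn 1, either way. A call with a gripper value outside its range is refused whole. The fingers move at their own pace and stop on an object; "force" is the grip in N (left out, the last holds). Time passes only in rows, so rows that do not move let the fingers close. It gives the time, the measured TCP pose, the force and the opening at its end, in the units of the state.
- arm.state(): the state, without advancing time (a new reading comes with each control period).
- camera(name): name is "scene" or "top"; returns a dict with "color" (400x640x3 uint8, red, green, blue), "K" (3x3 intrinsics, pixels), "k1" (the pictures are not rectified: a ray, as slopes to the right and down, at radius r is drawn at 1 + k1 r^2 times it, then the intrinsics apply), "T" (4x4, takes a point from camera to world coordinates). Camera axes: x right, y up, looking along -z (the intrinsics and any distortion apply to the point x, -y, -z); pixel columns grow to the right and rows downward; lengths in m; the calibration is good to about 2 mm. A picture is of the moment at which its call begins. There is no depth.
- ticket.finish_job(): hands the job in, once; it reports no verdict.
The state is a dict: "time": time; "joint_positions": joint angles; "qd": joint speeds; "effort": joint torques, N m; "tool_pos": TCP position; "ee_rot": TCP orientation; "ft_force": force on the tool from outside, world axes, zero at the start; "wrist_torque": the same for the moment, N m; "gripper_width": opening from 0.0 (shut) to 1.0 (fully open).
Only numpy, scipy, OpenCV 4.12 (cv2) and the standard library are available. Lean on these libraries where they do the work, as an engineer would, in place of code of your own. Each camera call takes 0.05 s, during which the arm holds its last target. There are 200 camera calls.

## Working session

There is one attempt and no reset: what is moved stays moved. The work goes in short steps, Python scripts to look and compute and a tool call to move; the robot and the scene stay as the last step left them, time stands still between calls to the robot, and variables do not carry over. Pictures are saved under pics/ and viewed, about 8 in all and at most 12, crops included, and the job is handed in when it is done.

Besides the shell and the picture viewer there is one more tool, called as name(argument=value, ...) on one line, values as JSON. drive_tool: Moves the arm, as the interface text tells. Its arguments: {"type":"object","properties":{"steps":{"type":"array"},"force":{"type":"number"}},"required":["steps"]}

```bash
mkdir -p pics; python3 - <<'E'
from workcell import arm,camera
import cv2,numpy as np
for n in("scene","top"):
    c=camera(n); cv2.imwrite(f"pics/{n}0.png",c["color"][:,:,::-1]); print(n,c["K"].tolist(),c["k1"],np.round(c["T"],4).tolist())
print(arm.state())
E
```

```text
scene [[390.94298418895033, 0.0, 317.2801181841388], [0.0, 390.94298418895033, 199.57143806650504], [0.0, 0.0, 1.0]] -0.023225055490286858 [[-0.2604, -0.7209, 0.6423, 1.2132], [0.9654, -0.1843, 0.1846, 0.2342], [-0.0147, 0.6681, 0.7439, 0.978], [0.0, 0.0, 0.0, 1.0]]
top [[401.6919766235009, 0.0, 318.67580004987747], [0.0, 401.6919766235009, 191.9470924450867], [0.0, 0.0, 1.0]] 0.026643584535647063 [[0.0177, 0.9969, -0.077, 0.4065], [-0.9997, 0.0189, 0.0146, 0.0423], [0.016, 0.0767, 0.9969, 1.178], [0.0, 0.0, 0.0, 1.0]]
{'time': 0.1, 'joint_positions': array([-1.31408888e+00,  2.21152199e-01,  1.52751123e+00, -3.42284680e-06,
        1.39470758e+00, -1.26090885e-01]), 'qd': array([-0.00035878, -0.00156498,  0.00017351,  0.00020314,  0.00095062,
       -0.00198408]), 'effort': array([ 9.04271856e-04, -4.95945311e+01, -3.88519478e+01,  7.02042296e-02,
        5.14298212e-02, -2.87092018e-05]), 'tool_pos': array([ 0.23330363, -0.57920948,  0.22153591]), 'ee_rot': array([-3.08248200e+00, -5.97297028e-01,  1.87479373e-04]), 'ft_force': array([-0.30039318, -0.55912893, -0.07380918]), 'wrist_torque': array([ 0.03621441, -0.03093797, -0.03016621]), 'gripper_width': 1.0043434641339488}
```

View pics/scene0.png

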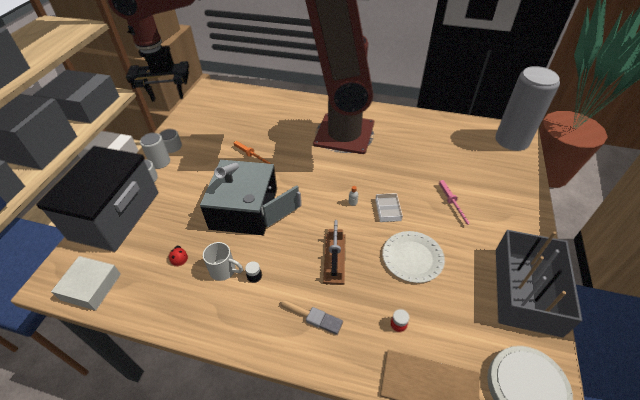

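View pics/top0.png

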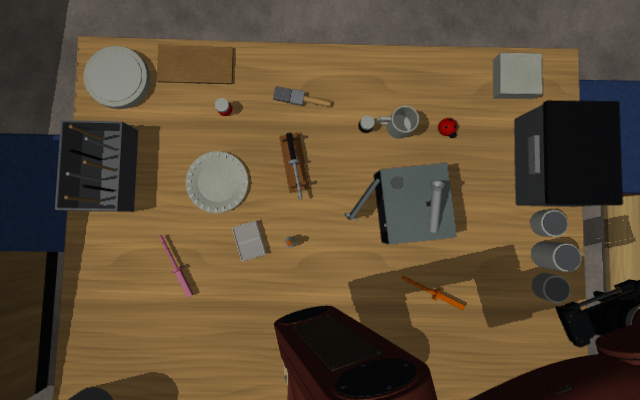

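Overview: the gauge rod is at top (295,165), with its black handle on the far side and its tip towards the robot. The look-alikes are orange (435,292) and pink (177,265); neither has a wooden rest, so they aren't it. The cabinet is at top (418,203), the door runs from (380,178) to (350,216), the tube is at (437,205) and the plate at (217,182). I'll check this in enlarged crops.

```bash
python3 - <<'E'
import cv2
a=cv2.imread("pics/top0.png")[120:255,270:470]; cv2.imwrite("pics/ctop.png",cv2.resize(a,None,fx=4,fy=4,interpolation=cv2.INTER_CUBIC))
a=cv2.imread("pics/scene0.png")[150:290,190:360]; cv2.imwrite("pics/cscene.png",cv2.resize(a,None,fx=4,fy=4,interpolation=cv2.INTER_CUBIC))
E
```

```text
(no output)
```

View pics/ctop.png

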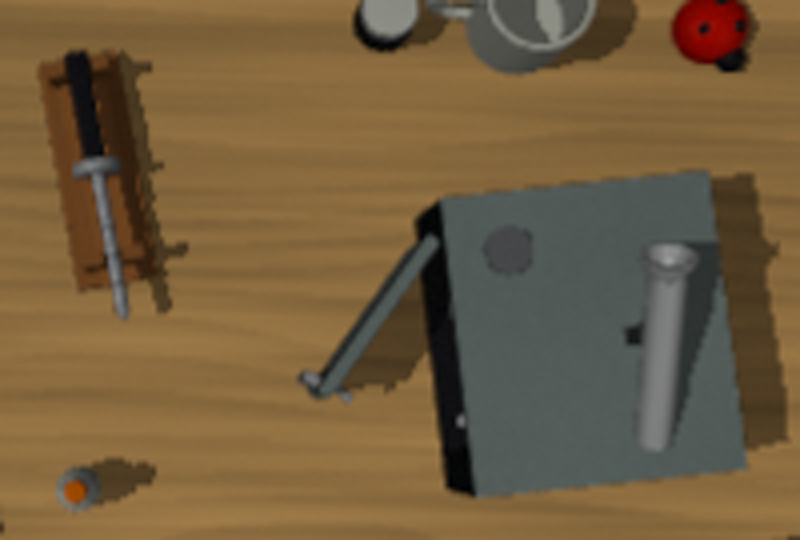

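View pics/cscene.png

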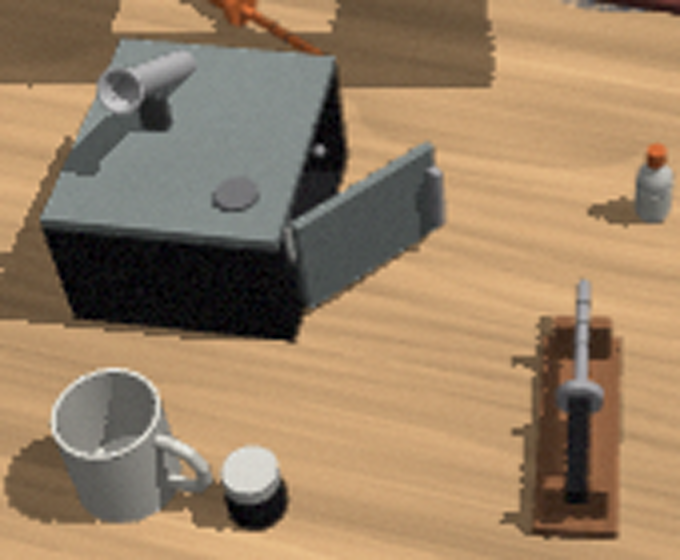

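```bash
cat > h.py <<'E'
import numpy as np,cv2
from scipy.optimize import least_squares
C={"scene":(390.943,317.280,199.571,-0.023225,np.array([[-0.2604,-0.7209,0.6423,1.2132],[0.9654,-0.1843,0.1846,0.2342],[-0.0147,0.6681,0.7439,0.978]])),
"top":(401.692,318.676,191.947,0.0266436,np.array([[0.0177,0.9969,-0.077,0.4065],[-0.9997,0.0189,0.0146,0.0423],[0.016,0.0767,0.9969,1.178]]))}
OFF={"top":(270,120),"scene":(190,150)}
def full(n,p): return (np.array(p)+.5)/4-.5+OFF[n]
def proj(n,P):
    f,cx,cy,k,T=C[n]; q=(np.atleast_2d(P)-T[:,3])@T[:,:3]; s=np.c_[q[:,0],-q[:,1]]/-q[:,2:]
    s=s*(1+k*(s**2).sum(1))[:,None]; return s*f+[cx,cy]
def atz(n,uv,z):
    f,cx,cy,k,T=C[n]; d=(np.array(uv)-[cx,cy])/f; s=d.copy()
    for _ in range(8): s=d/(1+k*(s@s))
    r=T[:,:3]@[s[0],-s[1],-1]; return T[:,3]+r*(z-T[2,3])/r[2]
def tri(pt,ps):
    return least_squares(lambda P:np.r_[proj("top",P)[0]-pt,proj("scene",P)[0]-ps],[.5,0,.1])
E
python3 - <<'E'
from h import *
np.set_printoptions(precision=4,suppress=True)
ct=[(440,199),(708,171),(747,466),(474,495)]
cs=[(283,245),(42,222),(120,40),(336,60)]
def cab(p):
    c,s=np.cos(p[2]),np.sin(p[2]); L=np.array([[.1,.09],[.1,-.09],[-.1,-.09],[-.1,.09]])
    return np.c_[L@np.array([[c,s],[-s,c]])+p[:2],np.full(4,.12)]
f=lambda p:np.r_[(proj("top",cab(p))-[full("top",q) for q in ct]).ravel(),(proj("scene",cab(p))-[full("scene",q) for q in cs]).ravel()]
r=least_squares(f,[.4,-.2,0]);print("cab",r.x,r.fun)
for nm,a,b,z in[("tip",(123,317),(585,283),.045),("collar",(97,167),(580,395),.05),("hend",(76,53),(577,502),.045),("mouth",(671,258),(121,90),.2),("doorfree_top",(318,390),(432,148),.11),("doorhinge_top",(433,238),(291,225),.11)]:
    t=tri(full("top",a),full("scene",b));print(nm,t.x,"res",t.fun,atz("top",full("top",a),z),atz("scene",full("scene",b),z))
print("plate",atz("top",(217,182),.013),atz("scene",(413,257),.013))
print("tubelow",atz("top",full("top",(655,445)),.14))
E
```

```text
cab [ 0.466  -0.2335  0.1282] [-0.9943 -0.8579 -0.9583 -1.1608 -0.4381  0.1501 -0.1928  0.4595 -1.4447
 -0.7908 -0.8063 -0.767   0.0504 -0.8081 -0.2351 -1.3946]
tip [0.4734 0.0782 0.041 ] res [-0.3785  0.0801 -0.4197 -0.0017] [0.4734 0.077  0.045 ] [0.4761 0.0801 0.045 ]
collar [0.5792 0.0991 0.0464] res [-0.5176  0.1103 -0.5369 -0.0031] [0.5791 0.0975 0.05  ] [0.5813 0.1011 0.05  ]
hend [0.6622 0.1167 0.0403] res [-0.6531  0.1396 -0.6401 -0.0044] [0.6616 0.1145 0.045 ] [0.6644 0.119  0.045 ]
mouth [ 0.5064 -0.2618  0.1977] res [-0.6556  0.2144 -0.809  -0.1389] [ 0.5068 -0.2627  0.2   ] [ 0.5084 -0.2579  0.2   ]
doorfree_top [ 0.4234 -0.0555  0.1059] res [-0.1051  0.026  -0.1255 -0.0072] [ 0.4234 -0.0554  0.11  ] [ 0.427  -0.0538  0.11  ]
doorhinge_top [ 0.5267 -0.1319  0.1083] res [ 0.1367 -0.0382  0.1562  0.0162] [ 0.5264 -0.1313  0.11  ] [ 0.528  -0.1317  0.11  ]
plate [0.5198 0.3204 0.013 ] [0.5286 0.3247 0.013 ]
tubelow [ 0.3916 -0.2704  0.14  ]
```

```bash
cat >> h.py <<'E'
from scipy.spatial.transform import Rotation as Rn
from workcell import arm
def plan(wps,grip=0,start=None):
    """wps: list of (x,y,z,heading_deg,nrows); prints rows. heading = world heading of tool x."""
    s=arm.state(); p=np.array(s["tool_pos"]); R=Rn.from_rotvec(s["ee_rot"]).as_matrix(); h=np.degrees(np.arctan2(R[1,0],R[0,0]))
    print("now",np.round(p,4),"head",round(h,2),"tilt",np.round(R[:,2],3),"F",np.round(s["ft_force"],1),"w",round(s["gripper_width"]*87,1),"t",s["time"])
    for x,y,z,H,n in wps:
        dp=(np.array([x,y,z])-p)/n; dh=((H-h+180)%360-180)/n; rows=[]
        for i in range(n):
            a=np.radians(h); X=np.array([np.cos(a),np.sin(a),0]); Y=np.array([X[1],-X[0],0]); d=dp/.05
            r=np.round([d@X,d@Y,-d[2],-dh/5],2); rows.append([*map(float,r),grip])
            p=p+(X*r[0]+Y*r[1]-np.array([0,0,r[2]]))*.05; h-=r[3]*5
        print(rows)
E
python3 -c "
from h import *
plan([(.24,-.56,.31,22,2),(.481,-.028,.31,97.3,17),(.481,-.028,.075,97.3,6)])"
```

```text
now [ 0.2333 -0.5792  0.2215] head 21.93 tilt [-0.     0.002 -1.   ] F [-0.3 -0.6 -0.1] w 87.4 t 0.1
[[0.13, -0.15, -0.88, -0.01, 0], [0.13, -0.15, -0.88, -0.01, 0]]
[[0.5, -0.47, -0.0, -0.89, 0], [0.53, -0.43, -0.0, -0.89, 0], [0.57, -0.39, -0.0, -0.89, 0], [0.59, -0.35, -0.0, -0.89, 0], [0.62, -0.3, -0.0, -0.89, 0], [0.64, -0.25, -0.0, -0.89, 0], [0.66, -0.2, -0.0, -0.89, 0], [0.67, -0.15, -0.0, -0.89, 0], [0.68, -0.1, -0.0, -0.89, 0], [0.69, -0.04, -0.0, -0.89, 0], [0.69, 0.01, -0.0, -0.89, 0], [0.68, 0.06, -0.0, -0.89, 0], [0.68, 0.12, -0.0, -0.89, 0], [0.67, 0.17, -0.0, -0.89, 0], [0.65, 0.22, -0.0, -0.89, 0], [0.63, 0.27, -0.0, -0.89, 0], [0.61, 0.32, -0.0, -0.89, 0]]
[[-0.0, 0.0, 0.78, 0.01, 0], [-0.0, 0.0, 0.78, 0.01, 0], [-0.0, 0.0, 0.78, 0.01, 0], [-0.0, 0.0, 0.78, 0.01, 0], [-0.0, 0.0, 0.78, 0.01, 0], [-0.0, 0.0, 0.78, 0.01, 0]]
```

drive_tool(steps=[[0.13,-0.15,-0.88,0,0],[0.13,-0.15,-0.88,0,0],[0.5,-0.47,0,-0.89,0],[0.53,-0.43,0,-0.89,0],[0.57,-0.39,0,-0.89,0],[0.59,-0.35,0,-0.89,0],[0.62,-0.3,0,-0.89,0],[0.64,-0.25,0,-0.89,0],[0.66,-0.2,0,-0.89,0],[0.67,-0.15,0,-0.89,0]], force=12)

```text
time: 1.1
tool_pos: [0.3541, -0.3094, 0.3101]
ee_rot: [-2.751, -1.516, 0.0]
ft_force: [0.9, 0.5, 0.4]
gripper_width: 0.171
```

drive_tool(steps=[[0.68,-0.1,0,-0.89,0],[0.69,-0.04,0,-0.89,0],[0.69,0.01,0,-0.89,0],[0.68,0.06,0,-0.89,0],[0.68,0.12,0,-0.89,0],[0.67,0.17,0,-0.89,0],[0.65,0.22,0,-0.89,0],[0.63,0.27,0,-0.89,0],[0.61,0.32,0,-0.89,0],[0,0,0,0,0]])

```text
time: 2.1
tool_pos: [0.4826, -0.0256, 0.31]
ee_rot: [-2.062, -2.369, -0.001]
ft_force: [-0.1, 0.2, -0.5]
gripper_width: 0.005
```

```bash
python3 -c "
from h import *
plan([(.481,-.028,.075,97.3,7),(.451,-.068,.075,97.3,3),(.434,-.097,.075,97.3,2),(.427,-.129,.075,97.3,3)])"
```

```text
now [ 0.4826 -0.0256  0.31  ] head 97.93 tilt [-0.001  0.002 -1.   ] F [-0.1  0.2 -0.5] w 0.4 t 2.1
[[-0.01, -0.01, 0.67, 0.02, 0], [-0.01, -0.01, 0.67, 0.02, 0], [-0.01, -0.01, 0.67, 0.02, 0], [-0.01, -0.01, 0.67, 0.02, 0], [-0.01, -0.01, 0.67, 0.02, 0], [-0.01, -0.01, 0.67, 0.02, 0], [-0.01, -0.01, 0.67, 0.02, 0]]
[[-0.23, -0.22, 0.0, -0.0, 0], [-0.23, -0.22, 0.0, -0.0, 0], [-0.23, -0.22, 0.0, -0.0, 0]]
[[-0.27, -0.21, 0.01, -0.01, 0], [-0.27, -0.21, 0.01, -0.01, 0]]
[[-0.2, -0.07, -0.0, 0.0, 0], [-0.2, -0.07, -0.0, 0.0, 0], [-0.2, -0.07, -0.0, 0.0, 0]]
```

drive_tool(steps=[[0,0,0.67,0,0],[0,0,0.67,0,0],[0,0,0.67,0,0],[0,0,0.67,0,0],[0,0,0.67,0,0],[0,0,0.67,0,0],[0,0,0.67,0,0],[-0.23,-0.22,0,0,0],[-0.23,-0.22,0,0,0],[-0.23,-0.22,0,0,0]])

```text
time: 3.1
tool_pos: [0.4527, -0.0681, 0.0752]
ee_rot: [-2.07, -2.361, 0.001]
ft_force: [1.2, 0.8, 0.4]
gripper_width: 0.007
```

drive_tool(steps=[[-0.27,-0.21,0,0,0],[-0.27,-0.21,0,0,0],[-0.2,-0.07,0,0,0],[-0.2,-0.07,0,0,0],[-0.1,-0.02,0,0,0],[0,0,0,0,0]])

```text
time: 3.7
tool_pos: [0.4322, -0.1235, 0.0761]
ee_rot: [2.071, 2.362, 0.0]
ft_force: [0.3, 0.7, 0.3]
gripper_width: 0.008
```

```bash
python3 -c "
from h import *
plan([(.427,-.130,.075,97.3,1)])"
```

```text
now [ 0.4322 -0.1235  0.0761] head 97.53 tilt [ 0.  0. -1.] F [0.3 0.7 0.3] w 0.7 t 3.7
[[-0.12, -0.12, 0.02, 0.05, 0]]
```

drive_tool(steps=[[-0.05,-0.02,0,0,0],[-0.05,0,0,0,0],[-0.04,0,0,0,0],[0,0,0,0,0]])

```text
time: 4.1
tool_pos: [0.4316, -0.1285, 0.0759]
ee_rot: [-2.068, -2.361, -0.003]
ft_force: [-0.5, 7.3, 3.4]
gripper_width: 0.007
```

drive_tool(steps=[[-0.05,0,0,0,0],[-0.04,0,0,0,0],[0,0,0,0,0]])

```text
time: 4.4
tool_pos: [0.4315, -0.1286, 0.0759]
ee_rot: [-2.064, -2.355, -0.01]
ft_force: [-3.9, 25.9, 14.4]
gripper_width: 0.008
```

drive_tool(steps=[[0.3,0,0,0,20],[0.6,0,-0.2,0,60],[0.6,0,-0.7,0,87],[0,0,-0.9,0,87],[0,0,-0.9,0,87],[0,0,0,0,87]])

```text
time: 5.0
tool_pos: [0.4266, -0.0611, 0.2182]
ee_rot: [2.061, 2.355, 0.007]
ft_force: [0.6, -0.2, -0.4]
gripper_width: 0.466
```

```bash
python3 -c "
from h import *
plan([(.621,.108,.2,11.4,18),(.621,.108,.026,11.4,6)],87)
from workcell import camera
c=camera('top')['color'][:,:,::-1][120:255,330:470];b=camera('scene')['color'][:,:,::-1][165:255,200:310]
cv2.imwrite('pics/door.png',np.hstack([cv2.resize(c,(400,386)),cv2.resize(b,(400,386))]))"
```

```text
now [ 0.4266 -0.0611  0.2182] head 97.64 tilt [ 0.012 -0.005 -1.   ] F [ 0.6 -0.2 -0.4] w 40.5 t 5.0
[[0.16, 0.24, 0.02, 0.96, 87], [0.18, 0.23, 0.02, 0.96, 87], [0.2, 0.21, 0.02, 0.96, 87], [0.21, 0.19, 0.02, 0.96, 87], [0.23, 0.17, 0.02, 0.96, 87], [0.24, 0.15, 0.02, 0.96, 87], [0.25, 0.13, 0.02, 0.96, 87], [0.26, 0.11, 0.02, 0.96, 87], [0.27, 0.09, 0.02, 0.96, 87], [0.28, 0.07, 0.02, 0.96, 87], [0.28, 0.04, 0.02, 0.96, 87], [0.29, 0.02, 0.02, 0.96, 87], [0.29, -0.0, 0.02, 0.96, 87], [0.28, -0.03, 0.02, 0.96, 87], [0.28, -0.05, 0.02, 0.96, 87], [0.28, -0.08, 0.02, 0.96, 87], [0.27, -0.1, 0.02, 0.96, 87], [0.26, -0.12, 0.02, 0.96, 87]]
[[0.0, 0.0, 0.58, -0.01, 87], [0.0, 0.0, 0.58, -0.01, 87], [0.0, 0.0, 0.58, -0.01, 87], [0.0, 0.0, 0.58, -0.01, 87], [0.0, 0.0, 0.58, -0.01, 87], [0.0, 0.0, 0.58, -0.01, 87]]
```

View pics/door.png

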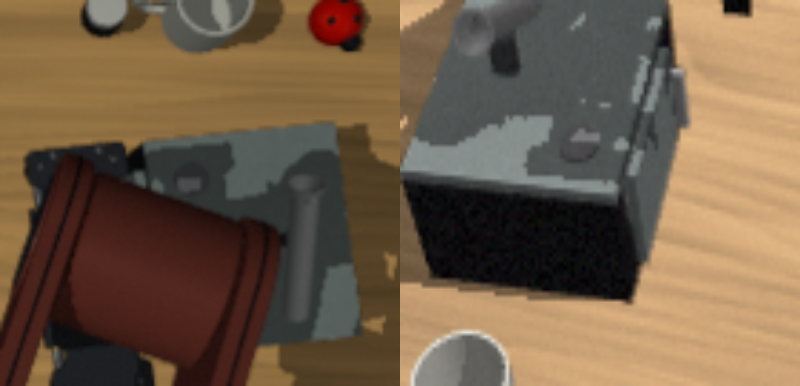

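The scene view (right half) shows the door flush along the module's side, with the lip at about (680,95). The wall force of 26 N agrees. Now on to the rod.

drive_tool(steps=[[0.16,0.24,0.02,0.96,87],[0.18,0.23,0.02,0.96,87],[0.2,0.21,0.02,0.96,87],[0.21,0.19,0.02,0.96,87],[0.23,0.17,0.02,0.96,87],[0.24,0.15,0.02,0.96,87],[0.25,0.13,0.02,0.96,87],[0.26,0.11,0.02,0.96,87],[0.27,0.09,0.02,0.96,87],[0.28,0.07,0.02,0.96,87]])

```text
time: 6.1
tool_pos: [0.5293, 0.0343, 0.1983]
ee_rot: [-2.853, -1.311, 0.006]
ft_force: [-0.3, 0.0, 1.0]
gripper_width: 1.001
```

drive_tool(steps=[[0.28,0.04,0.02,0.96,87],[0.29,0.02,0.02,0.96,87],[0.29,0,0.02,0.96,87],[0.28,-0.03,0.02,0.96,87],[0.28,-0.05,0.02,0.96,87],[0.28,-0.08,0.02,0.96,87],[0.27,-0.1,0.02,0.96,87],[0.26,-0.12,0.02,0.96,87],[0,0,0,0,87],[0,0,0,0,87]])

```text
time: 7.1
tool_pos: [0.6157, 0.1089, 0.1908]
ee_rot: [3.126, 0.31, -0.006]
ft_force: [0.4, -0.5, 0.2]
gripper_width: 0.999
```

```bash
python3 -c "
from h import *
plan([(.621,.108,.1,11.4,2),(.621,.108,.026,11.4,3)],87)
from workcell import camera
c=camera('top')['color'][:,:,::-1][110:245,250:450];b=camera('scene')['color'][:,:,::-1][150:285,180:380]
cv2.imwrite('pics/d2.png',np.hstack([cv2.resize(c,(400,270)),cv2.resize(b,(400,270))]))"
```

```text
now [0.6157 0.1089 0.1908] head 11.31 tilt [-0.004 -0.001 -1.   ] F [ 0.4 -0.5  0.2] w 86.9 t 7.1
[[0.05, 0.02, 0.91, -0.01, 87], [0.05, 0.02, 0.91, -0.01, 87]]
[[0.0, -0.0, 0.49, 0.0, 87], [0.0, -0.0, 0.49, 0.0, 87], [0.0, -0.0, 0.49, 0.0, 87]]
```

View pics/d2.png

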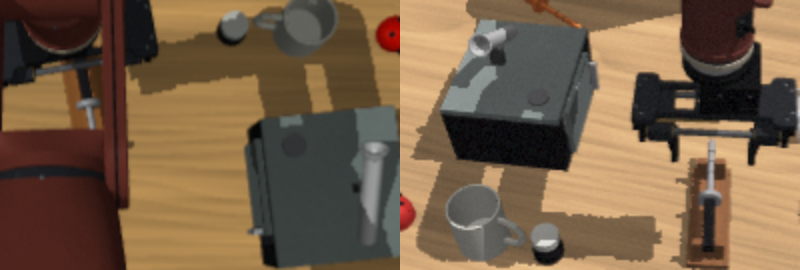

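drive_tool(steps=[[0.05,0.02,0.9,0,87],[0.05,0.02,0.9,0,87],[0,0,0.5,0,87],[0,0,0.5,0,87],[0,0,0.48,0,87],[0,0,0,0,87],[0,0,0,0,40],[0,0,0,0,14],[0,0,0,0,8],[0,0,0,0,8]], force=15)

```text
time: 8.2
tool_pos: [0.6233, 0.1083, 0.0306]
ee_rot: [3.127, 0.306, 0.004]
ft_force: [-0.1, 1.1, -0.0]
gripper_width: 0.72
```

drive_tool(steps=[[0,0,0,0,8],[0,0,0,0,8],[0,0,0,0,8],[0,0,-0.1,0,8],[0,0,-0.5,0,8],[0,0,-0.8,0,8],[0,0,-0.8,0,8],[0,0,-0.9,0,8],[0,0,0,0,8]])

```text
time: 9.1
tool_pos: [0.6269, 0.1086, 0.1932]
ee_rot: [3.126, 0.306, 0.022]
ft_force: [0.5, -0.4, 0.8]
gripper_width: 0.095
```

The fingers were still closing when I lifted (8.3 mm opening, the handle is 16 mm), so the grasp missed. I'll reopen and check the rod is undisturbed.

drive_tool(steps=[[-0.1,0.02,0,0,87],[0,0,0,0,87],[0,0,0,0,87],[0,0,0,0,87],[0,0,0,0,87],[0,0,0,0,87],[0,0,0,0,87],[0,0,0,0,87],[0,0,0,0,87]])

```text
time: 10.0
tool_pos: [0.6176, 0.1063, 0.1841]
ee_rot: [-3.127, -0.306, -0.0]
ft_force: [0.0, 0.1, -0.2]
gripper_width: 0.828
```

```bash
python3 -c "
from h import *
plan([(.621,.108,.1,11.4,2),(.621,.108,.026,11.4,3)],87)
from workcell import camera
b=camera('scene')['color'][:,:,::-1][205:290,300:370];a=cv2.imread('pics/scene0.png')[205:290,300:370]
cv2.imwrite('pics/d3.png',cv2.resize(np.hstack([a,b]),None,fx=5,fy=5))"
```

```text
now [0.6176 0.1063 0.1841] head 11.18 tilt [ 0.  0. -1.] F [ 0.   0.1 -0.2] w 72.1 t 10.0
[[0.04, -0.01, 0.84, -0.02, 87], [0.04, -0.01, 0.84, -0.02, 87]]
[[-0.0, 0.0, 0.49, -0.0, 87], [-0.0, 0.0, 0.49, -0.0, 87], [-0.0, 0.0, 0.49, -0.0, 87]]
```

View pics/d3.png

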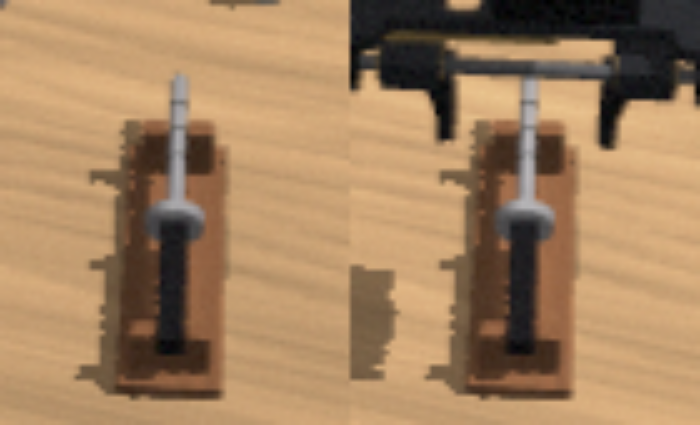

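The rod hasn't moved: the collar is at (525,220) against (175,220) in the earlier half. I'll grasp again and let the fingers finish closing.

drive_tool(steps=[[0.06,0,0.84,0,60],[0,0,0.84,0,60],[0,0,0.5,0,60],[0,0,0.5,0,60],[0,0,0.46,0,60],[0,0,0,0,10],[0,0,0,0,10],[0,0,0,0,10],[0,0,0,0,10],[0,0,0,0,10]])

```text
time: 11.05
tool_pos: [0.6215, 0.1069, 0.0285]
ee_rot: [3.127, 0.306, 0.004]
ft_force: [0.3, 0.2, 0.3]
gripper_width: 0.323
```

drive_tool(steps=[[0,0,0,0,10],[0,0,0,0,10],[0,0,0,0,10],[0,0,0,0,10],[0,0,0,0,10],[0,0,0,0,10]])

```text
time: 11.65
tool_pos: [0.6208, 0.1069, 0.0276]
ee_rot: [3.127, 0.306, 0.001]
ft_force: [-0.7, 0.6, 5.4]
gripper_width: 0.185
```

```bash
python3 -c "
from h import *
plan([(.621,.107,.31,11.3,7),(.70,-.2355,.31,7.3,11),(.70,-.2355,.181,7.3,5)],10)"
```

```text
now [0.6208 0.1069 0.0276] head 11.19 tilt [ 0.001  0.    -1.   ] F [-0.7  0.6  5.4] w 16.1 t 11.65
[[0.0, -0.0, -0.81, -0.0, 10], [0.0, -0.0, -0.81, -0.0, 10], [0.0, -0.0, -0.81, -0.0, 10], [0.0, -0.0, -0.81, -0.0, 10], [0.0, -0.0, -0.81, -0.0, 10], [0.0, -0.0, -0.81, -0.0, 10], [0.0, -0.0, -0.81, -0.0, 10]]
[[0.02, 0.64, 0.0, 0.07, 10], [0.02, 0.64, 0.0, 0.07, 10], [0.03, 0.64, 0.0, 0.07, 10], [0.03, 0.64, 0.0, 0.07, 10], [0.04, 0.64, 0.0, 0.07, 10], [0.04, 0.64, 0.0, 0.07, 10], [0.04, 0.64, 0.0, 0.07, 10], [0.05, 0.64, 0.0, 0.07, 10], [0.05, 0.64, 0.0, 0.07, 10], [0.06, 0.64, 0.0, 0.07, 10], [0.06, 0.64, 0.0, 0.07, 10]]
[[-0.0, -0.01, 0.52, 0.0, 10], [-0.0, -0.01, 0.52, 0.0, 10], [-0.0, -0.01, 0.52, 0.0, 10], [-0.0, -0.01, 0.52, 0.0, 10], [-0.0, -0.01, 0.52, 0.0, 10]]
```

drive_tool(steps=[[0,0,-0.1,0,10],[0,0,-0.3,0,10],[0,0,-0.7,0,10],[0,0,-0.9,0,10],[0,0,-0.9,0,10],[0,0,-0.9,0,10],[0,0,-0.9,0,10],[0,0,-0.6,0,10],[0,0,-0.4,0,10],[0,0,0,0,10]], force=18)

```text
time: 12.65
tool_pos: [0.6221, 0.107, 0.3174]
ee_rot: [3.126, 0.306, 0.013]
ft_force: [0.1, -0.0, -0.3]
gripper_width: 0.183
```

drive_tool(steps=[[0.02,0.4,0,0.08,10],[0.02,0.7,0,0.08,10],[0.03,0.8,0,0.08,10],[0.04,0.8,0,0.08,10],[0.05,0.8,0,0.08,10],[0.05,0.8,0,0.08,10],[0.05,0.8,0,0.08,10],[0.06,0.8,0,0.08,10],[0.06,0.7,0,0.08,10],[0.06,0.42,0,0.06,10]])

```text
time: 13.65
tool_pos: [0.6985, -0.2389, 0.3093]
ee_rot: [-3.135, -0.195, 0.005]
ft_force: [0.6, -0.1, -0.7]
gripper_width: 0.183
```

drive_tool(steps=[[0,0,0.3,0,10],[0,0,0.5,0,10],[0,0,0.5,0,10],[0,0,0.5,0,10],[0,0,0.4,0,10],[0,0,0.2,0,10],[0,0,0,0,10],[0,0,0,0,10]])

```text
time: 14.45
tool_pos: [0.6995, -0.2354, 0.1923]
ee_rot: [-3.135, -0.2, -0.0]
ft_force: [-0.0, -0.0, -0.3]
gripper_width: 0.185
```

```bash
python3 -c "
from h import *
plan([(.70,-.2355,.181,7.3,1)],10)
from workcell import camera
b=camera('scene')['color'][:,:,::-1];a=camera('top')['color'][:,:,::-1]
cv2.imwrite('pics/s4.png',b);cv2.imwrite('pics/t4.png',a)
cv2.imwrite('pics/d4.png',cv2.resize(np.hstack([a[140:240,390:490],b[130:230,190:290]]),None,fx=4,fy=4,interpolation=2))"
```

```text
now [ 0.6995 -0.2354  0.1923] head 7.31 tilt [ 0.  0. -1.] F [-0.  -0.  -0.3] w 16.1 t 14.45
[[0.01, 0.0, 0.23, 0.0, 10]]
```

View pics/d4.png

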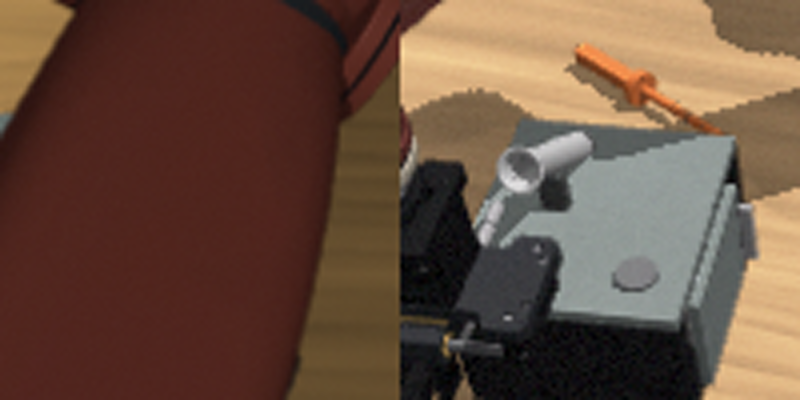

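```bash
python3 -c "
from h import *
np.set_printoptions(precision=4,suppress=True)
P=np.array([.5517,-.2543,.2113]);print(proj('scene',P),'seen 213.9 179.7; mouth pred',proj('scene',[.5066,-.2605,.2]))
print('mouth same depth z',atz('scene',(219.6,172.1),.2),'tip',atz('scene',(213.9,179.7),.2113))
for a in (0,5,10): print(a,proj('scene',[.6995-.149*np.cos(np.radians(a))*.992,-.2354-.149*np.cos(np.radians(a))*.127,.2113-.149*np.sin(np.radians(a))]))
"
```

```text
[[213.6975 179.912 ]] seen 213.9 179.7; mouth pred [[219.2938 171.5174]]
mouth same depth z [ 0.5085 -0.2587  0.2   ] tip [ 0.5507 -0.2542  0.2113]
0 [[213.6912 179.9085]]
5 [[214.6056 183.317 ]]
10 [[215.375  186.9308]]
```

```bash
cat > ins.py <<'E'
from h import *
M=np.array([.508,-.2595,.2]);H=np.radians(7.3);e=np.array([np.cos(H),np.sin(H),0]);G=.149
def tcp(th,d=None,tip=None):
    t=np.radians(th); h,z=tip if tip else (-.819*d,-.574*d)
    return M+e*(h+G*np.cos(t))+np.array([0,0,z+G*np.sin(t)-.019])
def wp(n,*a,**k): return (*tcp(*a,**k),7.3,n)
E
python3 -c "
from ins import *
plan([wp(3,0,tip=(.02,0)),wp(3,0,tip=(-.007,0))]+[wp(2,a,d=d) for a,d in((6,.012),(12,.012),(18,.013),(24,.014),(30,.016),(35,.02))],10)"
```

```text
now [ 0.7002 -0.236   0.1939] head 7.3 tilt [ 0.002 -0.001 -1.   ] F [ 0.1 -0.9 -0.1] w 16.1 t 14.55
[[-0.16, -0.01, 0.09, -0.0, 10], [-0.16, -0.01, 0.09, -0.0, 10], [-0.16, -0.01, 0.09, -0.0, 10]]
[[-0.18, 0.0, -0.0, -0.0, 10], [-0.18, 0.0, -0.0, -0.0, 10], [-0.18, 0.0, -0.0, -0.0, 10]]
[[-0.04, 0.0, -0.09, -0.0, 10], [-0.04, 0.0, -0.09, -0.0, 10]]
[[-0.03, 0.0, -0.16, -0.0, 10], [-0.03, 0.0, -0.16, -0.0, 10]]
[[-0.05, 0.0, -0.14, -0.0, 10], [-0.05, 0.0, -0.14, -0.0, 10]]
[[-0.06, 0.0, -0.14, -0.0, 10], [-0.06, 0.0, -0.14, -0.0, 10]]
[[-0.09, 0.0, -0.13, -0.0, 10], [-0.09, 0.0, -0.13, -0.0, 10]]
[[-0.1, 0.0, -0.09, -0.0, 10], [-0.1, 0.0, -0.09, -0.0, 10]]
```

drive_tool(steps=[[-0.16,-0.01,0.09,0,10],[-0.16,-0.01,0.09,0,10],[-0.16,-0.01,0.09,0,10],[0,0,0,0,10],[-0.18,0,0,0,10],[-0.18,0,0,0,10],[-0.18,0,0,0,10],[0,0,0,0,10]], force=10)

```text
time: 15.35
tool_pos: [0.6475, -0.2413, 0.1788]
ee_rot: [3.135, 0.198, -0.0]
ft_force: [0.6, -0.2, -0.9]
gripper_width: 0.184
```

```bash
python3 -c "
from ins import *
plan([wp(1,0,tip=(-.007,0))]+[wp(2,a,d=d) for a,d in((6,.012),(12,.012),(18,.013),(24,.014),(30,.016),(35,.02))],10)"
```

```text
now [ 0.6475 -0.2413  0.1788] head 7.24 tilt [-0. -0. -1.] F [ 0.6 -0.2 -0.9] w 16.0 t 15.35
[[0.03, 0.01, -0.04, -0.01, 10]]
[[-0.04, -0.0, -0.09, -0.0, 10], [-0.04, -0.0, -0.09, -0.0, 10]]
[[-0.02, -0.0, -0.15, -0.0, 10], [-0.02, -0.0, -0.15, -0.0, 10]]
[[-0.05, -0.0, -0.15, -0.0, 10], [-0.05, -0.0, -0.15, -0.0, 10]]
[[-0.07, -0.0, -0.14, -0.0, 10], [-0.07, -0.0, -0.14, -0.0, 10]]
[[-0.08, -0.0, -0.13, -0.0, 10], [-0.08, -0.0, -0.13, -0.0, 10]]
[[-0.1, -0.0, -0.08, -0.0, 10], [-0.1, -0.0, -0.08, -0.0, 10]]
```

drive_tool(steps=[[-0.03,0,-0.1,0,10],[-0.03,0,-0.13,0,10],[-0.03,0,-0.15,0,10],[-0.03,0,-0.15,0,10],[0,0,0,0,10]])

```text
time: 15.85
tool_pos: [0.6438, -0.242, 0.2076]
ee_rot: [3.133, 0.2, 0.005]
ft_force: [2.2, 0.4, 0.1]
gripper_width: 0.183
```

drive_tool(steps=[[-0.05,0,-0.15,0,10],[-0.05,0,-0.15,0,10],[-0.07,0,-0.14,0,10],[-0.07,0,-0.14,0,10],[0,0,0,0,10]])

```text
time: 16.35
tool_pos: [0.6303, -0.2437, 0.2355]
ee_rot: [3.134, 0.199, 0.0]
ft_force: [0.2, -1.3, 0.3]
gripper_width: 0.182
```

drive_tool(steps=[[-0.08,0,-0.13,0,10],[-0.08,0,-0.13,0,10],[-0.1,0,-0.08,0,10],[-0.1,0,-0.08,0,10],[0,0,0,0,10]])

```text
time: 16.85
tool_pos: [0.6124, -0.2458, 0.256]
ee_rot: [3.135, 0.199, 0.001]
ft_force: [-0.1, 0.2, -0.6]
gripper_width: 0.184
```

```bash
python3 -c "
from ins import *
plan([wp(1,35,d=.02),wp(6,35,d=.06),wp(6,35,d=.10)],10)
from workcell import camera
b=camera('scene')['color'][:,:,::-1]
cv2.imwrite('pics/d5.png',cv2.resize(b[130:210,170:270],None,fx=6,fy=6,interpolation=2))"
```

```text
now [ 0.6124 -0.2458  0.256 ] head 7.26 tilt [ 0.001 -0.001 -1.   ] F [-0.1  0.2 -0.6] w 16.0 t 16.85
[[0.01, 0.01, 0.02, -0.01, 10]]
[[-0.11, -0.0, 0.08, 0.0, 10], [-0.11, -0.0, 0.08, 0.0, 10], [-0.11, -0.0, 0.08, 0.0, 10], [-0.11, -0.0, 0.08, 0.0, 10], [-0.11, -0.0, 0.08, 0.0, 10], [-0.11, -0.0, 0.08, 0.0, 10]]
[[-0.11, -0.0, 0.07, 0.0, 10], [-0.11, -0.0, 0.07, 0.0, 10], [-0.11, -0.0, 0.07, 0.0, 10], [-0.11, -0.0, 0.07, 0.0, 10], [-0.11, -0.0, 0.07, 0.0, 10], [-0.11, -0.0, 0.07, 0.0, 10]]
```

View pics/d5.png

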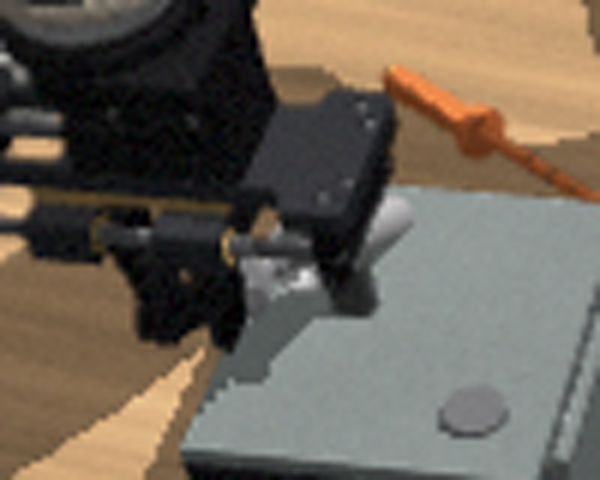

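```bash
python3 -c "
from ins import *
g=np.array([.6124,-.2458,.275])
for th in(0,20,35):
  t=np.radians(th)
  for s in(.041,.08,.149): print(th,s,np.round((proj('scene',g-s*(e*np.cos(t)+np.array([0,0,np.sin(t)])))-[170,130])*6))
print((proj('scene',M)-[170,130])*6)"
```

```text
0 0.041 [[219. 230.]]
0 0.08 [[247. 170.]]
0 0.149 [[293.  71.]]
20 0.041 [[224. 257.]]
20 0.08 [[256. 222.]]
20 0.149 [[309. 166.]]
35 0.041 [[225. 280.]]
35 0.08 [[258. 266.]]
35 0.149 [[312. 243.]]
[[296.44444489 251.43042636]]
```

drive_tool(steps=[[-0.11,0,0.08,0,10],[-0.11,0,0.08,0,10],[-0.11,0,0.08,0,10],[-0.11,0,0.08,0,10],[-0.11,0,0.08,0,10],[-0.11,0,0.08,0,10],[0,0,0,0,10]])

```text
time: 17.6
tool_pos: [0.5791, -0.2496, 0.2302]
ee_rot: [-3.135, -0.199, 0.002]
ft_force: [-0.6, 0.5, -0.8]
gripper_width: 0.182
```

drive_tool(steps=[[-0.11,0,0.08,0,10],[-0.11,0,0.08,0,10],[-0.11,0,0.08,0,10],[-0.11,0,0.08,0,10],[-0.11,0,0.08,0,10],[-0.06,0,0.04,0,10],[0,0,0,0,10]])

```text
time: 18.3
tool_pos: [0.5493, -0.2535, 0.2086]
ee_rot: [-3.135, -0.199, 0.001]
ft_force: [-0.1, 0.0, -0.4]
gripper_width: 0.181
```

```bash
python3 -c "
from ins import *
plan([wp(1,35,d=.10),wp(6,35,d=.105)],10)"
```

```text
now [ 0.5493 -0.2535  0.2086] head 7.26 tilt [-0.001  0.    -1.   ] F [-0.1  0.  -0.4] w 15.8 t 18.3
[[-0.03, 0.01, -0.01, -0.01, 10]]
[[-0.01, 0.0, 0.01, 0.0, 10], [-0.01, 0.0, 0.01, 0.0, 10], [-0.01, 0.0, 0.01, 0.0, 10], [-0.01, 0.0, 0.01, 0.0, 10], [-0.01, 0.0, 0.01, 0.0, 10], [-0.01, 0.0, 0.01, 0.0, 10]]
```

drive_tool(steps=[[-0.04,0,0.02,0,10],[-0.04,0,0.02,0,10],[-0.03,0,0.02,0,10],[0,0,0,0,10]])

```text
time: 18.7
tool_pos: [0.5461, -0.2542, 0.2076]
ee_rot: [3.134, 0.2, 0.007]
ft_force: [5.4, 1.6, 3.5]
gripper_width: 0.186
```

drive_tool(steps=[[-0.04,0,0.03,0,10],[-0.04,0,0.03,0,10],[0,0,0,0,10]])

```text
time: 19.0
tool_pos: [0.544, -0.2547, 0.2065]
ee_rot: [3.133, 0.2, 0.014]
ft_force: [8.8, 3.7, 9.2]
gripper_width: 0.182
```

```bash
python3 -c "
from ins import *
plan([wp(1,35,d=.105)],10)
from workcell import camera
b=camera('scene')['color'][:,:,::-1]
cv2.imwrite('pics/d6.png',cv2.resize(b[130:210,170:270],None,fx=6,fy=6,interpolation=2))"
```

```text
now [ 0.544  -0.2547  0.2065] head 7.31 tilt [ 0.009 -0.002 -1.   ] F [8.8 3.7 9.2] w 15.8 t 19.0
[[-0.0, 0.0, 0.01, 0.0, 10]]
```

View pics/d6.png

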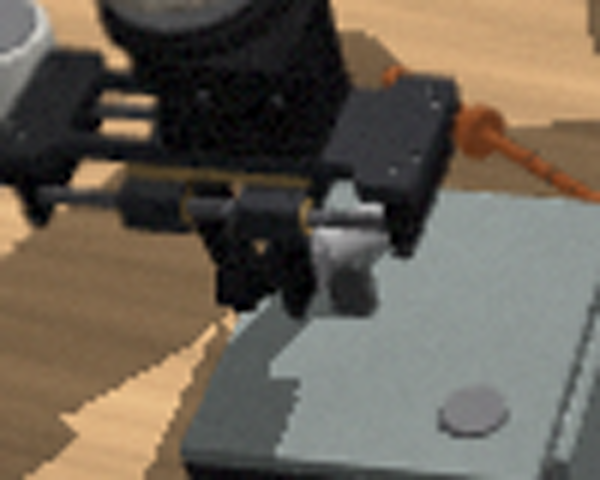

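The opposing force builds along the tube axis at exactly the depth where the collar should stop (d = 105 mm). I'll press a little more firmly, then draw out.

drive_tool(steps=[[0,0,0,0,10],[-0.04,0,0.03,0,10],[-0.04,0,0.03,0,10],[0,0,0,0,10],[0,0,0,0,10],[0,0,0,0,10]], force=20)

```text
time: 19.65
tool_pos: [0.5438, -0.2549, 0.2065]
ee_rot: [3.131, 0.201, 0.027]
ft_force: [16.9, 6.2, 14.6]
gripper_width: 0.18
```

```bash
python3 -c "
from ins import *
plan([wp(1,35,d=.105),wp(9,35,d=.03)],10)"
```

```text
now [ 0.5438 -0.2549  0.2065] head 7.35 tilt [ 0.018 -0.003 -1.   ] F [16.9  6.2 14.6] w 15.7 t 19.65
[[0.0, 0.0, 0.01, 0.01, 10]]
[[0.14, 0.0, -0.1, 0.0, 10], [0.14, 0.0, -0.1, 0.0, 10], [0.14, 0.0, -0.1, 0.0, 10], [0.14, 0.0, -0.1, 0.0, 10], [0.14, 0.0, -0.1, 0.0, 10], [0.14, 0.0, -0.1, 0.0, 10], [0.14, 0.0, -0.1, 0.0, 10], [0.14, 0.0, -0.1, 0.0, 10], [0.14, 0.0, -0.1, 0.0, 10]]
```

drive_tool(steps=[[0.1,0,-0.07,0,10],[0.15,0,-0.105,0,10],[0.15,0,-0.105,0,10],[0.15,0,-0.105,0,10],[0.15,0,-0.105,0,10],[0.15,0,-0.105,0,10],[0.15,0,-0.105,0,10],[0.15,0,-0.105,0,10],[0.15,0,-0.105,0,10],[0,0,0,0,10]])

```text
time: 20.65
tool_pos: [0.6023, -0.247, 0.2466]
ee_rot: [3.134, 0.2, 0.003]
ft_force: [0.7, -0.9, -0.2]
gripper_width: 0.178
```

drive_tool(steps=[[0.15,0,-0.105,0,10],[0.15,0,-0.105,0,10],[0.15,0,-0.105,0,10],[0.2,0,-0.14,0,10],[0.2,0,-0.14,0,10],[0.2,0,-0.14,0,10],[0.2,0,-0.14,0,10],[0.2,0,-0.14,0,10],[0.2,0,-0.14,0,10],[0,0,0,0,10]])

```text
time: 21.65
tool_pos: [0.6844, -0.2363, 0.3046]
ee_rot: [3.134, 0.201, 0.004]
ft_force: [-0.1, -0.4, -0.9]
gripper_width: 0.18
```

```bash
python3 -c "
from ins import *
s=arm.state();g=s['tool_pos']+[0,0,.019]
print('h,z of grip',(g-M)@e,g[2]-M[2],'tip if 35', (g-M)@e-G*.819, g[2]-M[2]-G*.574)
from workcell import camera
b=camera('scene')['color'][:,:,::-1]
for th in(20,30,35,40):
  t=np.radians(th);print(th,[np.round((proj('scene',g-q*(e*np.cos(t)+np.array([0,0,np.sin(t)])))-[150,120])*6) for q in(.08,.149)])
cv2.imwrite('pics/d7.png',cv2.resize(b[120:220,150:270],None,fx=6,fy=6,interpolation=2))"
```

```text
h,z of grip 0.17791125967013405 0.12358646864016443 tip if 35 0.05588025967013406 0.038060468640164435
20 [array([[298., 316.]]), array([[360., 253.]])]
30 [array([[301., 347.]]), array([[363., 308.]])]
35 [array([[301., 363.]]), array([[364., 336.]])]
40 [array([[301., 379.]]), array([[363., 365.]])]
```

View pics/d7.png

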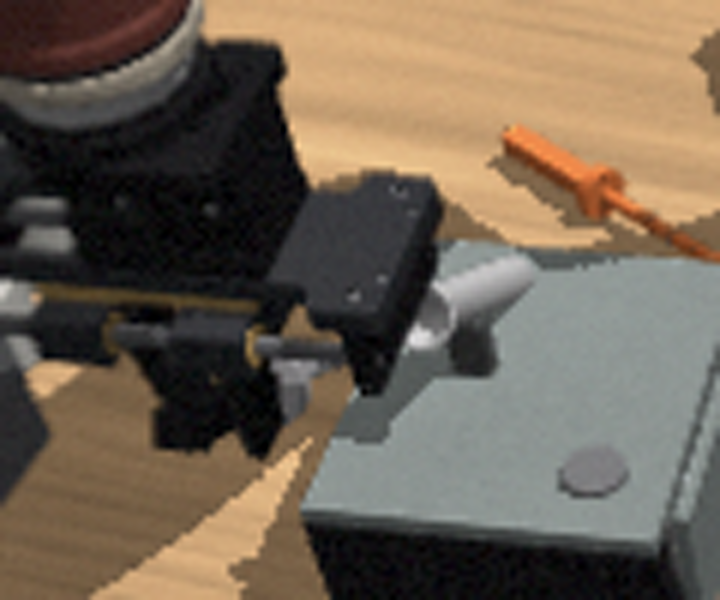

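```bash
python3 -c "
from ins import *
plan([wp(5,35,tip=(.045,-.07))]+[wp(2,a,tip=(.045,-.0755)) for a in(28,21,14,7,0,-1)],10)"
```

```text
now [ 0.6836 -0.2364  0.3038] head 7.32 tilt [ 0.001 -0.    -1.   ] F [-0.7  0.2 -0.9] w 15.5 t 21.7
[[-0.04, 0.0, 0.43, 0.0, 10], [-0.04, 0.0, 0.43, 0.0, 10], [-0.04, 0.0, 0.43, 0.0, 10], [-0.04, 0.0, 0.43, 0.0, 10], [-0.04, 0.0, 0.43, 0.0, 10]]
[[0.09, 0.01, 0.21, 0.0, 10], [0.09, 0.01, 0.21, 0.0, 10]]
[[0.08, -0.0, 0.16, 0.0, 10], [0.08, -0.0, 0.16, 0.0, 10]]
[[0.05, -0.0, 0.18, 0.0, 10], [0.05, -0.0, 0.18, 0.0, 10]]
[[0.04, -0.0, 0.18, 0.0, 10], [0.04, -0.0, 0.18, 0.0, 10]]
[[0.01, -0.0, 0.18, 0.0, 10], [0.01, -0.0, 0.18, 0.0, 10]]
[[-0.0, -0.0, 0.02, 0.0, 10], [-0.0, -0.0, 0.02, 0.0, 10]]
```

drive_tool(steps=[[-0.04,0,0.43,0,10],[-0.04,0,0.43,0,10],[-0.04,0,0.43,0,10],[-0.04,0,0.43,0,10],[-0.04,0,0.4,0,10],[0,0,0,0,10],[0,0,0,0,10]], force=8)

```text
time: 22.4
tool_pos: [0.6724, -0.2378, 0.1971]
ee_rot: [-3.135, -0.199, 0.002]
ft_force: [-0.8, -0.7, 0.1]
gripper_width: 0.18
```

drive_tool(steps=[[0.09,0,0.2,0,10],[0.09,0,0.2,0,10],[0.08,0,0.16,0,10],[0.08,0,0.16,0,10],[0,0,0,0,10]])

```text
time: 22.9
tool_pos: [0.6894, -0.235, 0.159]
ee_rot: [-3.134, -0.2, 0.004]
ft_force: [0.1, 0.6, -0.1]
gripper_width: 0.181
```

drive_tool(steps=[[0.05,0,0.18,0,10],[0.05,0,0.18,0,10],[0.04,0,0.18,0,10],[0.04,0,0.18,0,10],[0,0,0,0,10]])

```text
time: 23.4
tool_pos: [0.6977, -0.2339, 0.1227]
ee_rot: [-3.134, -0.2, 0.005]
ft_force: [0.2, -0.4, -0.7]
gripper_width: 0.181
```

```bash
python3 -c "
from ins import *
plan([wp(2,0,tip=(.045,-.075))],10)"
```

```text
now [ 0.6977 -0.2339  0.1227] head 7.29 tilt [-0.003  0.001 -1.   ] F [ 0.2 -0.4 -0.7] w 15.7 t 23.4
[[0.03, 0.01, 0.17, -0.0, 10], [0.03, 0.01, 0.17, -0.0, 10]]
```

drive_tool(steps=[[0.02,0,0.17,0,10],[0.01,0,0.17,0,10],[0,0,0,0,10],[0,0,0.02,0,10],[0,0,0,0,10]])

```text
time: 23.9
tool_pos: [0.7002, -0.2344, 0.1074]
ee_rot: [3.135, 0.199, 0.0]
ft_force: [-0.9, -0.3, -0.6]
gripper_width: 0.182
```

drive_tool(steps=[[0,0,0,0,5],[0,0,-0.3,0,5],[0,0,-0.6,0,5],[0,0,-0.8,0,5],[0,0,-0.6,0,5],[0,0,-0.3,0,5],[0,0,0,0,5],[0,0,0,0,5]], force=25)

```text
time: 24.7
tool_pos: [0.6997, -0.2342, 0.2363]
ee_rot: [-3.135, -0.199, 0.002]
ft_force: [0.0, 0.1, -0.9]
gripper_width: 0.177
```

```bash
python3 -c "
from ins import *
s=arm.state();g=s['tool_pos']+[0,0,.0175]
from workcell import camera
b=camera('scene')['color'][:,:,::-1]
for th in(-5,0,5,10,35):
  t=np.radians(th);print(th,[np.round((proj('scene',g-q*(e*np.cos(t)+np.array([0,0,np.sin(t)])))-[150,120])*6) for q in(.08,.149)])
plan([(.70,-.234,.31,7.3,3)],5)
cv2.imwrite('pics/d8.png',cv2.resize(b[120:220,150:270],None,fx=6,fy=6,interpolation=2))"
```

```text
-5 [array([[310., 393.]]), array([[358., 273.]])]
0 [array([[314., 404.]]), array([[364., 294.]])]
5 [array([[317., 415.]]), array([[370., 315.]])]
10 [array([[320., 428.]]), array([[375., 338.]])]
35 [array([[327., 499.]]), array([[386., 465.]])]
now [ 0.6992 -0.2339  0.2349] head 7.28 tilt [-0.003  0.001 -1.   ] F [-0.1 -0.1 -1.3] w 15.8 t 24.75
[[0.01, 0.0, -0.5, -0.0, 5], [0.01, 0.0, -0.5, -0.0, 5], [0.01, 0.0, -0.5, -0.0, 5]]
```

View pics/d8.png

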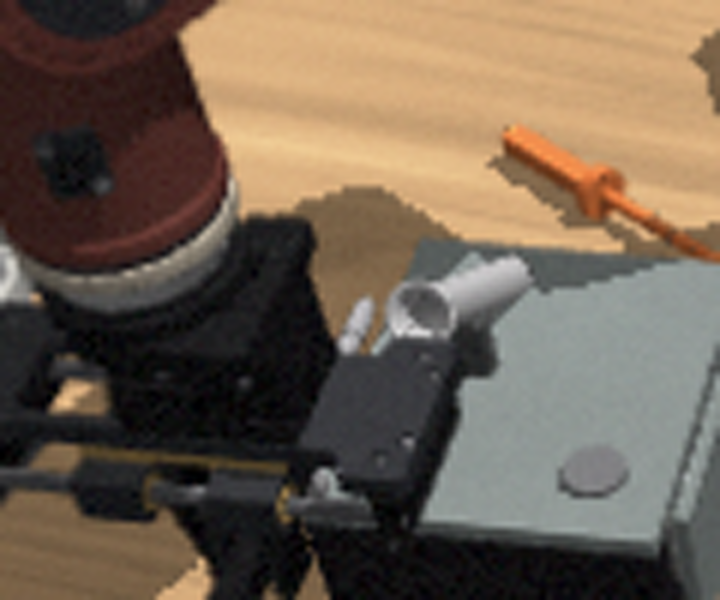

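The tip is at (366,298) against (364,294) predicted for level, so the rod is level to about 1°. Now to the plate.

drive_tool(steps=[[0,0,-0.3,0,5],[0,0,-0.6,0,5],[0,0,-0.4,0,5],[0,-0.2,0,0,5],[0,-0.4,0,0,5],[0,-0.6,0,0,5],[0,-0.75,0,0,5],[0,-0.75,0,0,5],[0,-0.75,0,0,5],[0,-0.75,0,0,5]])

```text
time: 25.75
tool_pos: [0.6715, -0.0226, 0.2994]
ee_rot: [-3.134, -0.201, 0.007]
ft_force: [0.5, -1.0, 0.3]
gripper_width: 0.184
```

drive_tool(steps=[[0,-0.75,0,0,5],[0,-0.75,0,0,5],[0,-0.75,0,0,5],[0,-0.75,0,0,5],[0,-0.75,0,0,5],[0,-0.75,0,0,5],[0,-0.75,0,0,5],[0,-0.6,0,0,5],[0,-0.4,0,0,5],[0,-0.2,0,0,5]])

```text
time: 26.75
tool_pos: [0.6307, 0.2963, 0.3003]
ee_rot: [3.134, 0.204, -0.005]
ft_force: [0.3, -0.4, -1.0]
gripper_width: 0.18
```

```bash
python3 -c "
from h import *
plan([(.672,.341,.183,7.3,6)],5)"
```

```text
now [0.6307 0.2963 0.3003] head 7.44 tilt [-0.003 -0.001 -1.   ] F [ 0.3 -0.4 -1. ] w 15.7 t 26.75
[[0.16, -0.13, 0.39, 0.0, 5], [0.16, -0.13, 0.39, 0.0, 5], [0.16, -0.13, 0.39, 0.0, 5], [0.16, -0.13, 0.39, 0.0, 5], [0.16, -0.13, 0.39, 0.0, 5], [0.16, -0.13, 0.39, 0.0, 5]]
```

drive_tool(steps=[[0.16,-0.13,0.3,0,5],[0.16,-0.13,0.39,0,5],[0.16,-0.13,0.45,0,5],[0.16,-0.13,0.45,0,5],[0.16,-0.13,0.39,0,5],[0.16,-0.1,0.3,0,5],[0,0,0,0,5],[0,0,0,0,5],[0,0,0,0,5],[0,0,0,0,5]])

```text
time: 27.75
tool_pos: [0.6762, 0.3369, 0.19]
ee_rot: [-3.135, -0.199, -0.004]
ft_force: [-0.3, -0.1, -1.3]
gripper_width: 0.183
```

```bash
python3 -c "
from h import *
plan([(.672,.341,.183,7.3,1)],5)
g=arm.state()['tool_pos']+[0,0,.0175];H=np.radians(7.3)
for th in(-8,0,8):
  t=np.radians(th);d=np.array([np.cos(H)*np.cos(t),np.sin(H)*np.cos(t),np.sin(t)])
  print(th,[np.round(proj('scene',g-q*d)) for q in(.041,.149)],g-.149*d)
from workcell import camera
b=camera('scene')['color'][:,:,::-1]
cv2.imwrite('pics/d9.png',cv2.resize(b[130:330,180:480],None,fx=2.6,fy=2.6,interpolation=2))"
```

```text
now [0.6762 0.3369 0.19  ] head 7.25 tilt [ 0.002  0.001 -1.   ] F [-0.3 -0.1 -1.3] w 15.9 t 27.75
[[-0.07, -0.09, 0.14, -0.01, 5]]
-8 [array([[425., 247.]]), array([[425., 209.]])] [0.52984338 0.31811308 0.22822098]
0 [array([[425., 249.]]), array([[423., 214.]])] [0.52840508 0.31792883 0.20748419]
8 [array([[425., 250.]]), array([[422., 219.]])] [0.52984338 0.31811308 0.1867474 ]
```

```bash
python3 -c "
from h import *
from workcell import camera
b=camera('scene')['color'][:,:,::-1]
hsv=cv2.cvtColor(np.ascontiguousarray(b),cv2.COLOR_BGR2HSV)
for r in range(200,256,2): print(r,hsv[r,412:436:2,1],hsv[r,420:428:2,2])
s=arm.state();print(np.abs(s['qd']).max(),s['tool_pos'])
a=cv2.imread('pics/scene0.png').astype(int)
for n,(u,v) in dict(mug=(218,262),pota=(400,320),potb=(253,272),lady=(178,255),brush=(315,317),glue=(353,197),tray=(388,208)).items():
  d=np.abs(a[v-16:v+16,u-20:u+20]-b[v-16:v+16,u-20:u+20]).sum(2);print(n,(d>90).mean().round(3))
"
```

```text
200 [102 102 103  99 102 103 106 108 127 128 116 139] [229 222 219 186]
202 [100 101  99 102 100 101 101 113 115 142 133 152] [232 233 232 153]
204 [105 103 102 101 102 102 103 112 120 117 143 109] [227 229 231  59]
206 [102 104 105 108 105 104 104 116 125 158 125 133] [220 224 194  57]
208 [105 103 102 102  99 101  88 132 130 118 127 149] [230 230 173  56]
210 [101 100 103 104 101 101  89  72 125 143 133 157] [228 227 164  67]
212 [103 106 108 104 101 100  92  45 116 130  98 111] [227 233 170  96]
214 [101 102 106 104 105 104  76  43 124 103 139 135] [219 219  70 102]
216 [ 98 102  99  98 100  86  44  41  33 115 125 119] [231 160  23  81]
218 [102 103 101 104 101 106  58  21  35  40 118 140] [227 187  22  48]
220 [100  99  99  99 100 105 153  48  40  36  37 124] [231 189   5  16]
222 [ 99 101 103 102 100 106 105  34  38  26  36  43] [229 194  17  15]
224 [100  99  96  92  94  99   4  85  13  15   3  42] [243 216  62  12]
226 [100 103  99 102 101  98   8 170  57  13  50   0] [233 208 122   9]
228 [ 54  72  88  97 103 104   7   9  43  78  46 102] [190 199 156 119]
230 [ 26  28  49   0
[... 257 characters left out ...]
 34  30  35  22 117 130 213  30  57] [34 29 23 70]
240 [ 14  44  33  23  40   9  74 106 137  24  28  73] [32 28 24 65]
242 [18 20 24 20 41 19 55 45 94 17 64 39] [31 27 28 34]
244 [ 18  28  16  46  16  25  46  18  36 255 106  21] [32 31 28 29]
246 [ 17  16  39  17  26  44  66  35 213 139  28 102] [30 29 27 29]
248 [22 43 51 66 49 38 20 85 11 51 32 85] [26 27 25 12]
250 [ 11  56 131 131 111  91  72  16  19  26  35  38] [55 42 32 31]
252 [ 12  22  34  34  64 107 117 127 129 104 126 122] [40 67 72 90]
254 [ 12 116  38  44  27  47  31  23  21   4   9  38] [28 38 33 34]
0.0037317033243608826 [0.67597693 0.33708589 0.18975234]
mug 0.001
pota 0.021
potb 0.389
lady 0.0
brush 0.389
glue 0.0
tray 0.018
```

```bash
python3 -c "
from h import *
from workcell import camera
for n,pts in dict(scene=dict(potb=(253,272),brush=(318,318),mug=(218,262),pota=(400,320)),top=dict(potb=(367,124),brush=(300,97),mug=(403,122),pota=(223,107),tray=(249,240))).items():
  b=np.ascontiguousarray(camera(n)['color'][:,:,::-1]);a=cv2.imread(f'pics/{n}0.png')
  for k,(u,v) in pts.items():
    t=a[v-13:v+14,u-16:u+17];w=b[v-33:v+34,u-36:u+37]
    r=cv2.matchTemplate(w,t,cv2.TM_CCOEFF_NORMED);_,m,_,l=cv2.minMaxLoc(r);print(n,k,round(m,2),l[0]-20,l[1]-20)
plan([(.582,.459,.185,67,13)],5)
"
```

```text
scene potb 0.83 0 0
scene brush 0.5 0 0
scene mug 1.0 0 0
scene pota 0.99 0 0
top potb 0.79 0 0
top brush 0.51 0 0
top mug 1.0 0 0
top pota 0.35 15 19
top tray 0.93 0 0
now [0.6757 0.3372 0.1893] head 7.28 tilt [ 0.001  0.    -1.   ] F [-0.7  0.  -0.1] w 16.0 t 27.95
[[-0.12, -0.2, 0.01, -0.92, 5], [-0.1, -0.21, 0.01, -0.92, 5], [-0.09, -0.22, 0.01, -0.92, 5], [-0.07, -0.23, 0.01, -0.92, 5], [-0.05, -0.23, 0.01, -0.92, 5], [-0.03, -0.23, 0.01, -0.92, 5], [-0.01, -0.24, 0.01, -0.92, 5], [0.01, -0.24, 0.01, -0.92, 5], [0.03, -0.23, 0.01, -0.92, 5], [0.05, -0.23, 0.01, -0.92, 5], [0.06, -0.23, 0.01, -0.92, 5], [0.08, -0.22, 0.01, -0.92, 5], [0.1, -0.21, 0.01, -0.92, 5]]
```

No bystander has moved: every visible one matches at zero shift, and the changed pixels are shadow. The gripper hides the rod from the camera, so I'll turn it to show the tip sideways while keeping it over the plate.

drive_tool(steps=[[-0.12,-0.2,0,-0.92,5],[-0.1,-0.21,0,-0.92,5],[-0.09,-0.22,0,-0.92,5],[-0.07,-0.23,0,-0.92,5],[-0.05,-0.23,0,-0.92,5],[-0.03,-0.23,0,-0.92,5],[-0.01,-0.24,0,-0.92,5],[0.01,-0.24,0,-0.92,5],[0.03,-0.23,0,-0.92,5],[0.05,-0.23,0,-0.92,5]])

```text
time: 28.95
tool_pos: [0.6034, 0.4311, 0.1887]
ee_rot: [-2.806, -1.414, -0.001]
ft_force: [0.2, -0.6, -0.8]
gripper_width: 0.183
```

drive_tool(steps=[[0.06,-0.23,0,-0.92,5],[0.08,-0.22,0,-0.92,5],[0.1,-0.21,0,-0.92,5],[0,0,0,0,5],[0,0,0,0,5],[0,0,0,0,5],[0,0,0,0,5],[0,0,0,0,5]])

```text
time: 29.75
tool_pos: [0.5825, 0.458, 0.1883]
ee_rot: [2.619, 1.734, 0.0]
ft_force: [-0.7, -0.2, -1.8]
gripper_width: 0.183
```

```bash
python3 -c "
from h import *
plan([(.582,.459,.185,67,1)],5)
s=arm.state();g=s['tool_pos']+[0,0,.0175];R=Rn.from_rotvec(s['ee_rot']).as_matrix();x=R[:,0]
for th in(-8,0,8):
  t=np.radians(th);d=np.array([x[0]*np.cos(t),x[1]*np.cos(t),np.sin(t)])
  print(th,[np.round(proj('scene',g-q*d)[0],1) for q in(.055,.08,.11,.149)],g-.149*d)
from workcell import camera
b=np.ascontiguousarray(camera('scene')['color'][:,:,::-1]);hsv=cv2.cvtColor(b,cv2.COLOR_BGR2HSV)
c=proj('scene',g-.149*x)[0].astype(int)
for r in range(c[1]-22,c[1]+30,2): print(r,''.join('%4d'%v for v in hsv[r,c[0]-12:c[0]+44:2,1]),'|',hsv[r,c[0]-4:c[0]+30:4,2])
"
```

```text
now [0.5825 0.458  0.1883] head 67.01 tilt [ 0. -0. -1.] F [-0.7 -0.2 -1.8] w 15.9 t 29.75
[[0.02, -0.02, 0.07, 0.0, 5]]
-8 [array([459.5, 229.2]), array([450.5, 223.6]), array([439.8, 216.8]), array([426.3, 208.3])] [0.52483974 0.32212577 0.22653032]
0 [array([458.5, 231. ]), array([449.1, 226.2]), array([438.1, 220.5]), array([424.2, 213.3])] [0.52427339 0.32079088 0.20579353]
8 [array([457.9, 233. ]), array([448.3, 229.1]), array([437.2, 224.5]), array([423.2, 218.7])] [0.52483974 0.32212577 0.18505674]
191  103 102 105 104 104 105 108 105 105 105 104 106 107 105 105 106 103 110 102  94 103 102 103 103 104 102  99  99 | [224 222 222 221 177 121  99 232 230]
193  104 105 103 104 103 104 102 103 103 103 104 105 102 106 107 104 101 110 108 102  91 104 105 106 102 104 101 101 | [227 225 227 226 225 129 119 219 225]
195  106 104 106 105 104 105 103 104 102 103 103 103 105 107 107 104 105  91 106 100 100  97  95 106 105 107 106 108 | [221 225 227 227 225 133 131 116 229]
197  106 107 107 105 106 106 102 104 106 103 104 105 105 104 107 106 109 106 102 108 105 105 100 104 105 106 103 103 
[... 2793 characters left out ...]
 103 102 104  84   9  22  29  35 | [221 219 218 219 222 224 218 221 227]
235   19  16  11  17  16  12  10  48 107 106 107 108 104 107 107 107 107 105 103 106 106 107 108 106 102  31  20  10 | [219 222 222 219 220 219 220 223 219]
237   16  16  14  17  20  11  16  16  15  55 104 107 106 107 106 108 107 103 101 106 107 105 107 106  98  42  16  35 | [194 219 217 223 218 215 220 224 221]
239   16  15  18  15  19  18  17  15  10  11  26 101 103 104 103 106 105 107 107 108 107 106 103 104  38  43  64  25 | [216 210 220 217 227 227 222 210 217]
241   14  17  18  17  17  18  17  15  15  18  17  15  94 103 101 103 102 104 105 105 105 107 107 112 113  38  43  64 | [210 208 174 211 218 225 227 226 220]
```

The rod is clearly visible. Its image slope is 0.51, where level predicts 0.52 and ±8° would give 0.41 or 0.63. The tip is near (0.527, 0.327, 0.206), about 6 mm from the plate's centre. Handing in.

```bash
python3 -c "
from workcell import arm,ticket
s=arm.state();print(abs(s['qd']).max(),s['gripper_width']);print(ticket.finish_job())"
```

```text
0.002508853811536515 0.18388024351892576
the job is handed in; nothing more can be done
None
```

I did all the steps and handed the job in at about 30 s of the allowed 72 s; the hand-in gives no verdict.

**What I did**
- **Door:** I pushed it until it stopped hard at 26 N. Later pictures show it flush with the module.
- **Grasp:** The first try missed because I lifted before the fingers had closed. A picture showed the rod undisturbed, and the second grasp held.
- **Tube:** The tool can't tilt, so I used the mouth of the tube to turn the rod to 35° in the grip. I then pushed it in until it stopped at about 23 N, at the depth where the collar meets the rim.
- **Finish:** I drew the rod right out, levelled it by pressing its tip on the module's top, and took it to the plate.

**Last checks**
- **Rod:** It is gripped (opening 16 mm) and still. It is level to about 1°, with the tip at about 0.206 m, some 6 mm from the plate's centre.
- **Slip:** The tip shows about 7 mm short of where I predicted, so the rod probably slid a little in the grip.
- **Bystanders:** The mug, both paint jars and the tray match their start positions, and the glue and ladybird areas look unchanged. The brush lay in shadow and matched less well (score 0.5), but at zero shift. The red jar was hidden from the top camera and was checked only from the scene camera.
- **Not seen directly:** The collar against the rim was hidden by the gripper, so I inferred it from force and position.

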